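# Set the stop slide to its mark with the screw play taken out, and prove it

### The arm

A 7-joint arm with a two-finger parallel gripper is mounted at the origin on the work surface. World frame = base frame: x ahead of the robot, y to its left, z up, the work surface at z = 0. Lengths are in mm, angles in rad, forces in N, time in s.
With the tool pointing down it reaches from about 425 to 825 mm from the base axis. Payload 3.6 kg.
Tool frame: the origin (TCP) lies at the very end of the fingers, on their centre line; the grasp point (between the pads) lies ctrl.grasp_offset behind it (ctrl.grasp_offset is the distance from the TCP to the grasp point, in mm); z points along the fingers, y is the line along which they close (so a half turn about z gives the same grasp; the last joint's range is limited). The gripper opens to 85 mm and grips with 20 to 120 N. Pads are 22 mm wide; open, the fingers measure 114 mm over their backs; the gripper's body (76 mm by 85 mm) begins 54 mm behind the grasp point. The pads swing forward as they close: fully open they stand 13 mm farther back than shut.
Start: joints at [-1.141, 0.615, -0.013, 1.423, 0.008, 1.103, -0.04], TCP at [286.082, 583.627, 231.297] pointing down, gripper open.
Joint ranges: [-3.12, 3.12], [-0.3, 2.06], [-1.34, 1.32], [0.26, 2.42], [-1.36, 4.5], [0.01, 1.98], [-2.84, 2.84]. Speed limits (rad/s): [2.79, 2.79, 3.14, 3.14, 3.14, 3.14, 3.14].

### API

Orientations are given as a unit quaternion [w, x, y, z].
In Python, from workcell import ctrl, cams gives the robot as it stands. The module is installed in compiled form; this text tells all that it offers.
- The arm moves only by the shell command python3 -m handwheel 'ROWS' [OPENING]. ROWS is JSON, a list that holds one entry, the list of rows, each a list of 4 numbers: the shift along the world's x, y, z in cm, then the turn about the world's z in degrees. In form: [[[dx, dy, dz, spin], ...]]. A call has 1 to 8 rows; each row shifts and turns the commanded pose from where the row before left it; what a row does not reach is not made up. A row lasts 1/12 s, in which the tool goes at most 41.7 mm and 7.16 degrees, less where a joint would pass 70% of its speed; a pose out of reach is approached as far as the arm can. A call with a gripper value outside its range is refused whole. OPENING is the opening, from -1 (shut) to 1 (fully open), set as the call begins (- or left out, the last holds). The fingers move at their own pace and stop on an object; the grip force is fixed at half the most. Time passes only in rows, so rows that do not move let the fingers close. It gives the time, the measured TCP pose, the force, the opening and the grip force at its end, in the units of the state.
- ctrl.observe(): the state, without advancing time (a new reading comes with each control period).
- cams.grab_frame(name): name is "scene" or "top"; returns a dict with "img" (480x640x3 uint8, red, green, blue), "fx", "fy", "cx", "cy" (pixels), "R" (3x3) and "t" (3): a world point X has camera coordinates R X + t. Camera axes: x right, y down, z forward; pixel columns grow to the right and rows downward; lengths in mm; the calibration is good to about 2 mm. A picture is of the moment at which its call begins. There is no depth.
- ctrl.sign_off(): hands the job in; it is judged then, once.
The state is a dict: "time": time; "q": joint angles; "dq": joint speeds; "effort": joint torques, N m; "tool_pos": TCP position; "orientation": TCP orientation; "contact_force": force on the tool from outside, world axes, zero at the start; "torque": the same for the moment, N m; "width": finger opening in mm; "gripper_force": force on a finger pad.
Only numpy, scipy, OpenCV 4.12 (cv2) and the standard library are available. Lean on these libraries where they do the work, as an engineer would, in place of code of your own. Each camera call takes 0.05 s, during which the arm holds its last target. There are 200 camera calls.

### The job

Set the stop slide with its crank: its screw has play, so wind anticlockwise until the black pointer has gone past the red mark by some 4 to 8 mm, then wind clockwise to bring it back level with the mark, and let go of the crank. Then prove that the play is out: with the fingers, press on the carriage's face that looks away from the crank, towards the crank, firmly but with care (about 10 N): it must stay at the mark. Do not shove the unit, which just stands on the bench, leave the red clip and the other things alone, and come away at the end.

Things in the scene. Friction and masses are not known exactly. Their poses are not given: they have to be found in the camera images.
- slide_unit: loose 2.6 kg stop slide, held on the bench by friction only (slips at roughly 13 to 20 N sideways). Blue bed 110 (x) x 360 (y) x 30 mm high; grey gearbox 90 x 85 mm with top at 55 mm, centred at y = +135 mm, carries the crank; grey end plate 16 mm thick at y = -170 mm, 75 mm high. Origin: centre of the underside; y along the bed towards the crank, z up
- carriage: aluminium block, 66 (x) x 50 (y) mm, 35 to 75 mm high, the face to press at its y = -25 mm. The screw moves it 3.8 mm per radian: anticlockwise seen from above to +y (to the crank), clockwise to -y. 4.6 mm of play: after each reversal the crank turns 1.2 rad first, and a push of over 3 N slides the carriage through play not taken up. Origin: below its centre, at bench height; axes as the unit's
- pointer (a point): line of the black pointer on the carriage's +x side, 38 mm above the bench, at the carriage's centre in y, 45 mm from the unit's centre line in x; starts near the unit's y = -60 mm
- red_mark (a point): the line on the white scale at which the nose (3 mm wide) of the red clip (12 mm wide, top at 44 mm) points, at the pointer's height and x; pointer and mark are level when their y in the unit's frame are equal. At the start it lies 10 to 32 mm to the +y side of the pointer
- crank_axis (a point): point on the crank's vertical axis, 100 mm above the bench, on the unit at x = 0, y = +135 mm
- crank_knob (a point): centre of the red crank knob's grip, 100 mm above the bench: upright cylinder, 16 mm in diameter, 77 to 119 mm above the bench, spinning freely on its pin 42 mm from the crank axis; the steel crank arm below has its top at 75 mm. Turning takes about 3 to 5 N at the knob; the crank stays where it is left
- spray_can: bystander: white and blue can, 54 mm in diameter, 130 mm high; origin centre of underside
- parts_bin: bystander: yellow open bin 110 x 160 x 60 mm; origin centre of underside
- spool: bystander: black spool, 70 mm in diameter, 52 mm high; origin centre of underside
- wrench: bystander: steel wrench lying on the bench; origin at its underside, along x
- crank: the crank: black 72 mm dial disc, steel arm and red knob, turning about the vertical crank axis; origin on the axis, 57 mm above the bench; its x axis points to the knob

How it is judged (in metres and radians):
On the way, in this order (a step that is already met when the one before it is completed fails the run):
1. the carriage has been wound past the red mark: the pointer is at least 3 mm beyond it, towards the crank (y of pointer in the frame of red_mark above 0.003 m), for 0.1 s.
2. the pointer is level with the mark within 2 mm, with the crank let go and the carriage not touched (y of pointer in the frame of red_mark between -0.002 and 0.002 m and contact force between the fingers and crank below 0.1 N and contact force between the fingers and carriage below 0.1 N), for 0.3 s.
3. the fingers press the carriage's far (-y) face with over 6 N, the fingers being beyond that face, and the pointer stays within 2 mm of the mark (y of pointer in the frame of red_mark between -0.002 and 0.002 m and contact force between the fingers and carriage above 6 N and y of the grasp point in the frame of carriage below -0.026 m), for 0.2 s.
At the end, for the whole second after the job is handed in: the pointer is level with the red mark within 2 mm, the unit stands flat, and crank and carriage are let go (y of pointer in the frame of red_mark between -0.002 and 0.002 m and angle between slide_unit's own z axis and vertical below 0.03 rad); the robot touches nothing.
It fails at once if the slide unit is shoved or the red clip pushed along: the crank's axis or the red mark moves more than 8 mm (distance of any of crank_axis, red_mark from where it was at the start of the episode above 0.008 m).
It fails at once if the pointer runs more than 12 mm past the red mark (y of pointer in the frame of red_mark above 0.012 m).
It fails at once if the carriage is pressed with over 20 N (contact force between any of the fingers, the arm and carriage above 20 N).
It fails at once if a bystander is moved more than 15 mm (distance of any of spray_can, parts_bin, spool, wrench from where it was at the start of the episode above 0.015 m).
It also fails if it takes over 72 s, if anything falls off the work surface, if the arm or the gripper's body presses on something with over 40 N, if the wrist force passes 120 N, or if a joint passes its speed limit or range.

## Working session

There is one attempt and no reset: what is moved stays moved. The work goes in short steps, Python scripts to look and compute and a shell command to move; the robot and the scene stay as the last step left them, time stands still between calls to the robot, and variables do not carry over. Pictures are saved under pics/ and viewed, at most 12 in all, crops included, and the job is handed in when it is done.

```bash
mkdir -p pics; cat > h.py <<'E'
import numpy as np,cv2
from workcell import ctrl,cams
def grab(n,f=None,crop=None,s=1):
    d=cams.grab_frame(n)
    if f:
        im=d["img"][:,:,::-1]
        if crop: im=im[crop[1]:crop[3],crop[0]:crop[2]]
        cv2.imwrite("pics/"+f,cv2.resize(im,None,fx=s,fy=s,interpolation=cv2.INTER_CUBIC))
    return d
def px2w(d,u,v,z):
    R=np.array(d["R"]);t=np.array(d["t"]);c=-R.T@t
    r=R.T@np.array([(u-d["cx"])/d["fx"],(v-d["cy"])/d["fy"],1])
    return c+r*(z-c[2])/r[2]
def w2px(d,X):
    p=np.array(d["R"])@np.array(X)+np.array(d["t"]);return d["fx"]*p[0]/p[2]+d["cx"],d["fy"]*p[1]/p[2]+d["cy"]
E
python3 - <<'E'
from h import *
for n in("top","scene"):
    d=grab(n,n+"0.png"); print(n,d["fx"],-np.array(d["R"]).T@np.array(d["t"]))
s=ctrl.observe();print(s["time"],s["tool_pos"],s["orientation"],s["width"],s["contact_force"],ctrl.grasp_offset)
E
```

```text
top 496.07032366129084 [ 422.84288052  -45.10377273 1158.08732625]
scene 439.6175400442543 [1122.68111135 -879.78784934  802.14830901]
0.1 [285.80970274 583.0325853  230.25777121] [-2.42765808e-04  2.25902245e-01  9.74149295e-01 -1.12577508e-03] 85.23885105764676 [ 0.26971166  0.52348798 -0.62043632] 18.700000000000003
```

View pics/top0.png

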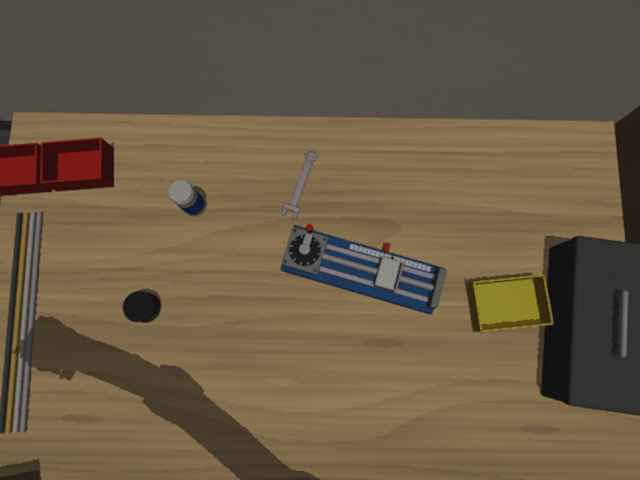

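View pics/scene0.png

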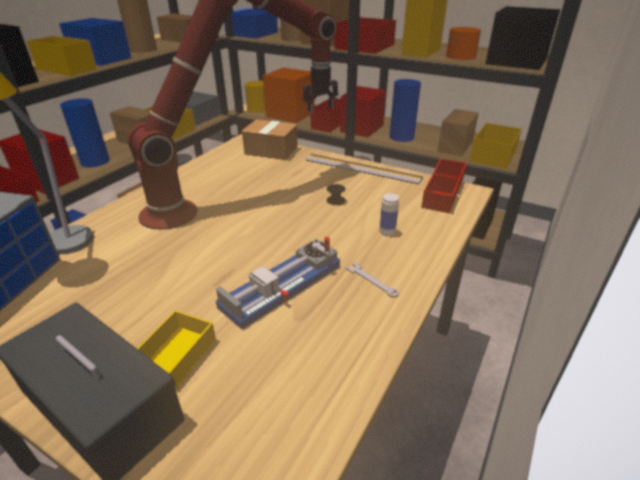

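The top view shows the unit with the crank at about (305,248), the carriage at about (388,273) and the clip at (386,247). I'll enlarge that area.

```bash
python3 - <<'E'
from h import *
d=grab("top","t1.png",(270,215,460,325),4.2)
for u,v,z in[(306,249,57),(309.5,228,119),(388,273,75),(386,247,44),(437,288,75)]: print(u,v,px2w(d,u,v,z).round(1))
E
```

```text
306 249 [603.3   2.5  57. ]
309.5 228 [638.8  -6.5 119. ]
388 273 [ 550.5 -179.2   75. ]
386 247 [ 613.5 -178.8   44. ]
437 288 [ 519.8 -285.5   75. ]
```

View pics/t1.png

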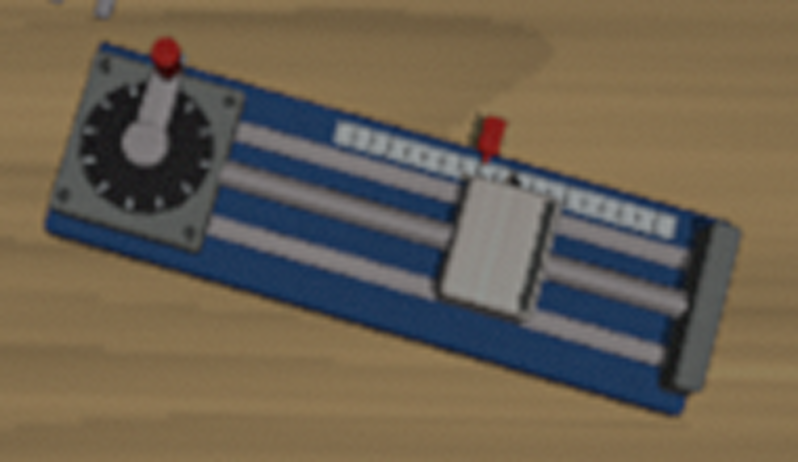

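```bash
cat > fit.py <<'E'
from h import *
from scipy.optimize import least_squares
d=cams.grab_frame("top")
P=lambda u,v,z:px2w(d,270+u/4.2-.38,215+v/4.2-.38,z)
obs=[((103,42),30,(55,180)),((46,232),30,(-55,180)),((680,415),30,(-55,-180)),((243,95),55,(45,92.5)),((203,250),55,(-45,92.5)),((740,228),75,(52,-178)),((145,148),80,(0,135))]
W=[P(*p,z)[:2] for p,z,_ in obs];L=np.array([l for *_,l in obs])
rot=lambda a:np.array([[np.cos(a),-np.sin(a)],[np.sin(a),np.cos(a)]])
f=lambda q:((L@rot(q[2]).T+q[:2])-W).ravel()
r=least_squares(f,[560,-130,-.25],loss="soft_l1",f_scale=2)
o,a=r.x[:2],r.x[2];print(r.x,f(r.x).reshape(-1,2).round(1))
U=lambda X:rot(a).T@(X[:2]-o)
print("axis",o+rot(a)@[0,135]);
for n,u,v,z in[("knob",167,50,119),("c1",472,178,75),("c2",556,202,75),("c3",440,292,75),("c4",520,316,75),("nose",487,160,42),("pointer",513,180,38)]:
    w=P(u,v,z);print(n,w.round(1),U(w).round(1))
for n in("spray",(183,190),130),("spool",(142,306),52),("wr",(291,212),5): print(n[0],px2w(d,*n[1],n[2]).round())
E
python3 fit.py
```

```text
[ 5.63153247e+02 -1.24457736e+02 -2.72763189e-01] [[-0.   1.3]
 [ 0.4  3.1]
 [-4.9 -1.1]
 [-0.1 -2.2]
 [-2.5  2.3]
 [ 3.3 -4.2]
 [ 2.  -0. ]]
axis [599.52136922   5.55133987]
knob [642.   -6.1 119. ] [ 44.1 135.2]
c1 [ 585.7 -166.2   75. ] [ 32.9 -34.1]
c2 [ 573.8 -210.    75. ] [ 33.3 -79.5]
c3 [ 525.5 -149.4   75. ] [-29.5 -34.2]
c4 [ 513.9 -190.8   75. ] [-29.5 -77.2]
nose [ 600.6 -178.    42. ] [ 50.5 -41.5]
pointer [ 590.5 -192.5   38. ] [ 44.7 -58.1]
spray [715. 268. 130.]
spool [469. 363.  52.]
wr [701.  43.   5.]
```

The unit sits at about (563,-124) mm, yaw -0.273, with the mark roughly 16.5 mm beyond the pointer. The knob points along the unit's +x. I'll approach above the knob.

```bash
for i in 1 2 3; do :; done
python3 -m handwheel '[[[1.48,-2.45,0,-7.08],[1.48,-2.45,0,-7.08],[1.48,-2.45,0,-7.08],[1.48,-2.45,0,-7.08],[1.48,-2.45,0,-7.08],[1.48,-2.45,0,-7.08],[1.48,-2.45,0,-7.08],[1.48,-2.45,0,-7.08]]]' 1
python3 -m handwheel '[[[1.48,-2.45,0,-7.08],[1.48,-2.45,0,-7.08],[1.48,-2.45,0,-7.08],[1.48,-2.45,0,-7.08],[1.48,-2.45,0,-7.08],[1.48,-2.45,0,-7.08],[1.48,-2.45,0,-7.08],[1.48,-2.45,0,-7.08]]]'
python3 -m handwheel '[[[1.48,-2.45,0,-7.08],[1.48,-2.45,0,-7.08],[1.48,-2.45,0,-7.08],[1.48,-2.45,0,-7.08],[1.48,-2.45,0,-7.08],[1.48,-2.45,0,-7.08],[1.48,-2.45,0,-7.08],[0,0,0,0]]]'
cat >> h.py <<'E'
def st():
    s=ctrl.observe();w,x,y,z=s["orientation"]
    hd=np.degrees(np.arctan2(1-2*(x*x+z*z),2*(x*y-w*z)))  # tool y axis: (2(xy-wz),1-2(x2+z2))
    hd=np.degrees(np.arctan2(1-2*(x*x+z*z),2*(x*y-w*z)))
    print("t%.2f"%s["time"],"tcp",np.round(s["tool_pos"],1),"head %.1f"%hd,"q7 %.2f"%s["q"][6],"F",np.round(s["contact_force"],1),"w %.1f"%s["width"]);return s,hd
E
python3 -c "
from h import *;st()"
```

```text
time: 0.87
tool_pos: [404.9, 386.3, 231.3]
orientation: [-0.0, 0.663, 0.748, -0.0]
contact_force: [0.6, 0.4, -0.4]
width: 85.4
gripper_force: 0.0
time: 1.53
tool_pos: [523.3, 190.6, 231.3]
orientation: [-0.0, 0.939, 0.344, -0.0]
contact_force: [0.6, -0.1, -0.8]
width: 85.2
gripper_force: 0.0
time: 2.2
tool_pos: [627.9, 12.6, 231.3]
orientation: [0.003, 0.996, -0.084, 0.001]
contact_force: [0.0, -0.8, 0.5]
width: 85.6
gripper_force: 0.0
t2.20 tcp [627.9  12.6 231.3] head -99.6 q7 -1.36 F [ 0.  -0.8  0.5] w 85.6
```

```bash

python3 -m handwheel '[[[1.25,-1.85,0,-6],[0,0,-3.5,0],[0,0,-3.5,0],[0,0,-3.5,0],[0,0,-3,0],[0,0,-1.2,0],[0,0,0,0]]]' 1 >/dev/null
python3 -c "
from h import *;st();grab('top','t2.png',(270,215,460,325),4.2)"
```

```text
t2.78 tcp [636.5   2.9  80.8] head -104.9 q7 -1.32 F [ 0.2  0.6 -0.4] w 85.4
```

View pics/t2.png

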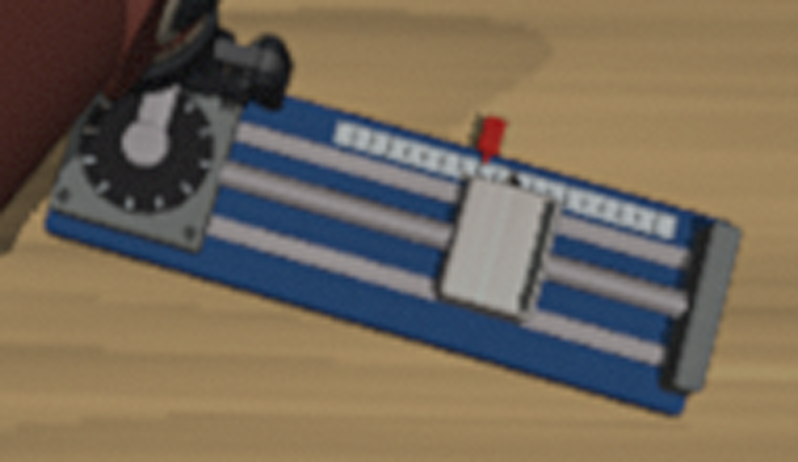

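Nothing was touched and the clip and pointer stay visible. Now I'll centre on the knob, cage it at about 24 mm, and write a row calculator.

```bash
cat >> h.py <<'E'
AX=np.array([599.5,5.5])
def rows(off,n=7,step=7.0,r=42):
    """off: tool heading minus knob world angle; prints n rows advancing by step deg from the present tool angle, last target exact"""
    s,hd=st();p=np.array(s["tool_pos"]);v=p[:2]-AX
    ph=np.degrees(np.arctan2(v[1],v[0]));print("phi %.1f r %.1f"%(ph,np.hypot(*v)))
    prev=p[:2];ph0=ph;ph_h=hd
    out=[]
    for i in range(1,n+1):
        a=ph0+step*i;t=AX+r*np.array([np.cos(np.radians(a)),np.sin(np.radians(a))])
        w=(a+off-ph_h+180)%360-180;w=float(np.clip(w,-7.1,7.1));ph_h+=w
        dz=(84-p[2])/10 if i==1 else 0
        out.append([round((t[0]-prev[0])/10,2),round((t[1]-prev[1])/10,2),round(dz,2),round(w,1)]);prev=t
    print(str(out).replace(" ",""))
E
python3 -m handwheel '[[[0.35,-0.9,0.3,0],[0,0,0,0],[0,0,0,0],[0,0,0,0],[0,0,0,0],[0,0,0,0]]]' -0.435
python3 -c "
from h import *;rows(-90)"
```

```text
time: 3.33
tool_pos: [642.6, -7.0, 87.8]
orientation: [-0.0, 0.992, -0.13, 0.0]
contact_force: [0.6, 0.5, 0.3]
width: 24.2
gripper_force: 0.0
t3.33 tcp [642.6  -7.   87.8] head -104.9 q7 -1.31 F [0.6 0.5 0.3] w 24.2
phi -16.2 r 44.9
[[np.float64(-0.17),np.float64(0.58),np.float64(-0.38),5.7],[np.float64(0.05),np.float64(0.51),0,7.0],[np.float64(-0.01),np.float64(0.51),0,7.0],[np.float64(-0.07),np.float64(0.51),0,7.0],[np.float64(-0.14),np.float64(0.49),0,7.0],[np.float64(-0.19),np.float64(0.47),0,7.0],[np.float64(-0.25),np.float64(0.45),0,7.0]]
```

```bash
sed -i 's/\[round((t\[0\]-prev\[0\])\/10,2),round((t\[1\]-prev\[1\])\/10,2)/[float(round((t[0]-prev[0])\/10,2)),float(round((t[1]-prev[1])\/10,2))/; s/,round(dz,2),/,float(round(dz,2)),/' h.py
python3 -m handwheel '[[[-0.17,0.58,-0.38,5.7],[0.05,0.51,0,7],[-0.01,0.51,0,7],[-0.07,0.51,0,7],[-0.14,0.49,0,7],[-0.19,0.47,0,7],[-0.25,0.45,0,7],[0,0,0,0]]]' >/dev/null
python3 -c "
from h import *;rows(-90)"
```

```text
t4.00 tcp [634.7  27.2  83.5] head -57.1 q7 -0.69 F [ 0.5 -1.6 -1.6] w 24.0
phi 31.6 r 41.4
[[-0.24,0.45,0.05,5.7],[-0.34,0.38,0.0,7.0],[-0.39,0.34,0.0,7.0],[-0.43,0.29,0.0,7.0],[-0.46,0.23,0.0,7.0],[-0.48,0.17,0.0,7.0],[-0.5,0.11,0.0,7.0]]
```

```bash

python3 -m handwheel '[[[-0.24,0.45,0,5.7],[-0.34,0.38,0,7],[-0.39,0.34,0,7],[-0.43,0.29,0,7],[-0.46,0.23,0,7],[-0.48,0.17,0,7],[-0.5,0.11,0,7],[0,0,0,0]]]' >/dev/null
python3 -c "
from h import *;rows(-90);grab('top','t3.png',(270,215,460,325),4.2)"
```

```text
t4.67 tcp [606.8  47.4  83.8] head -9.6 q7 -0.08 F [ 0.8 -0.6 -1.9] w 24.0
phi 80.1 r 42.5
[[-0.52,0.0,0.02,6.7],[-0.51,-0.01,0.0,7.0],[-0.51,-0.07,0.0,7.0],[-0.5,-0.13,0.0,7.0],[-0.48,-0.19,0.0,7.0],[-0.45,-0.25,0.0,7.0],[-0.42,-0.3,0.0,7.0]]
```

View pics/t3.png

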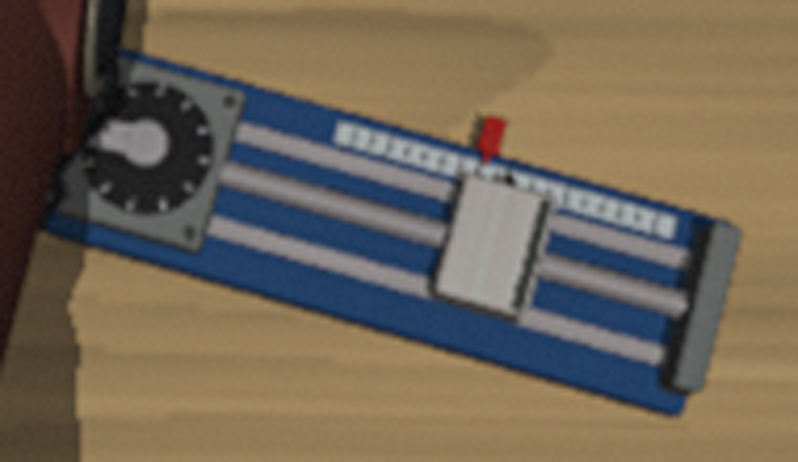

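The crank followed about 95° and the carriage is just starting to move towards the crank, with the pointer at crop (508,178). Continuing.

```bash

python3 -m handwheel '[[[-0.52,0.0,0,6.7],[-0.51,-0.01,0,7],[-0.51,-0.07,0,7],[-0.5,-0.13,0,7],[-0.48,-0.19,0,7],[-0.45,-0.25,0,7],[-0.42,-0.3,0,7],[0,0,0,0]]]' >/dev/null
python3 -c "
from h import *;rows(-90)"
```

```text
t5.38 tcp [572.7  38.4  83.8] head 39.0 q7 0.56 F [1.2 1.3 0.1] w 24.2
phi 129.2 r 42.4
[[-0.35,-0.38,0.02,7.1],[-0.33,-0.39,0.0,7.1],[-0.28,-0.43,0.0,7.0],[-0.23,-0.46,0.0,7.0],[-0.17,-0.48,0.0,7.0],[-0.11,-0.5,0.0,7.0],[-0.05,-0.51,0.0,7.0]]
```

```bash

python3 -m handwheel '[[[-0.35,-0.38,0,7.1],[-0.33,-0.39,0,7.1],[-0.28,-0.43,0,7],[-0.23,-0.46,0,7],[-0.17,-0.48,0,7],[-0.11,-0.5,0,7],[-0.05,-0.51,0,7],[0,0,0,0]]]' >/dev/null
python3 -c "
from h import *;rows(-90)"
```

```text
t6.05 tcp [556.9   6.9  83.6] head 88.1 q7 1.23 F [-0.7  2.  -0.2] w 24.0
phi 178.2 r 42.7
[[0.08,-0.51,0.04,7.1],[0.08,-0.51,0.0,7.0],[0.14,-0.49,0.0,7.0],[0.2,-0.47,0.0,7.0],[0.25,-0.45,0.0,7.0],[0.31,-0.41,0.0,7.0],[0.35,-0.37,0.0,7.0]]
```

```bash

python3 -m handwheel '[[[0.08,-0.51,0,7.1],[0.08,-0.51,0,7],[0.14,-0.49,0,7],[0.2,-0.47,0,7],[0.25,-0.45,0,7],[0.31,-0.41,0,7],[0.35,-0.37,0,7],[0,0,0,0]]]' >/dev/null
python3 -c "
from h import *;rows(-90)"
```

```text
t6.72 tcp [570.1 -26.   82.8] head 137.1 q7 1.94 F [-1.4  1.2  1.5] w 23.6
phi -133.0 r 43.1
[[0.47,-0.24,0.12,6.9],[0.43,-0.28,0.0,7.0],[0.46,-0.22,0.0,7.0],[0.49,-0.16,0.0,7.0],[0.5,-0.1,0.0,7.0],[0.51,-0.04,0.0,7.0],[0.51,0.02,0.0,7.0]]
```

```bash

python3 -m handwheel '[[[0.47,-0.24,0,6.9],[0.43,-0.28,0,7],[0.46,-0.22,0,7],[0.49,-0.16,0,7],[0.5,-0.1,0,7],[0,0,0.1,0],[0,0,0,0]]]' >/dev/null
python3 -c "
from h import *;rows(-90);d=grab('top');np.save('d.npy',d['img']);cv2.imwrite('pics/t4.png',cv2.resize(d['img'][240:290,355:425,::-1],None,fx=10,fy=10,interpolation=cv2.INTER_CUBIC))"
```

```text
t7.30 tcp [593.5 -36.3  83.4] head 171.9 q7 2.45 F [-1.7 -0.  -1.1] w 24.3
phi -98.2 r 42.2
[[0.51,-0.02,0.06,6.9],[0.51,0.02,0.0,7.0],[0.51,0.08,0.0,7.0],[0.49,0.14,0.0,7.0],[0.47,0.2,0.0,7.0],[0.44,0.26,0.0,7.0],[0.41,0.31,0.0,7.0]]
```

View pics/t4.png

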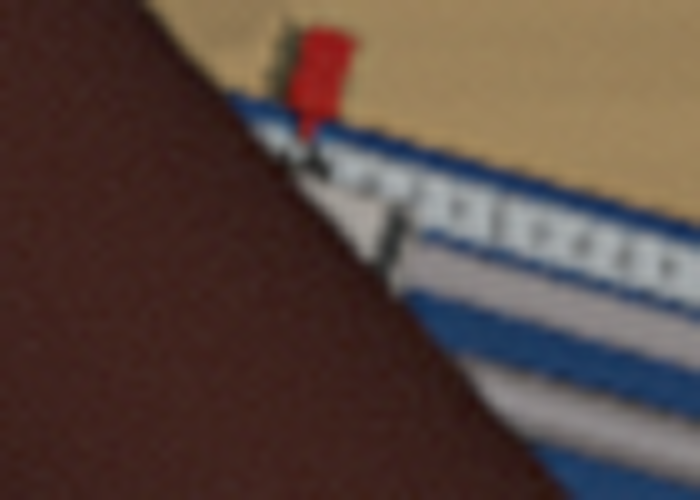

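The nose is at crop (307,132) and the pointer tip at about (312,160), so the pointer is some 3 mm short and needs about 9 mm more. I'll open, turn the wrist back half a turn, and re-cage the knob.

```bash

python3 -m handwheel '[[[0,0,0,0],[0,0,0,0],[0,0,0,0],[0,0,0,0],[0,0,0,-3.5],[0,0,0,-7.1],[0,0,0,-7.1],[0,0,0,-7.1]]]' 1 
python3 -m handwheel '[[[0,0,0,-7.1],[0,0,0,-7.1],[0,0,0,-7.1],[0,0,0,-7.1],[0,0,0,-7.1],[0,0,0,-7.1],[0,0,0,-7.1],[0,0,0,-7.1]]]' |grep -A3 _pos
python3 -m handwheel '[[[0,0,0,-7.1],[0,0,0,-7.1],[0,0,0,-7.1],[0,0,0,-7.1],[0,0,0,-7.1],[0,0,0,-7.1],[0,0,0,-7.1],[0,0,0,-7.1]]]' |grep -A3 _pos
python3 -m handwheel '[[[0,0,0,-7.1],[0,0,0,-7.1],[0,0,0,-7.1],[0,0,0,-7.1],[0,0,0,-7.1],[0,0,0,-7.1],[0,0,0,0]]]' |grep -A3 _pos
python3 -c "
from h import *;rows(90)"
```

```text
time: 8.02
tool_pos: [595.1, -35.6, 84.7]
orientation: [0.0, -0.478, 0.878, -0.0]
contact_force: [-0.5, 0.7, -0.3]
width: 85.4
gripper_force: 0.0
tool_pos: [595.2, -35.3, 84.8]
orientation: [0.001, -0.003, 1.0, 0.0]
contact_force: [0.8, 0.7, -0.2]
width: 85.8
tool_pos: [595.2, -35.1, 84.8]
orientation: [0.0, 0.473, 0.881, 0.0]
contact_force: [0.1, 0.0, 0.3]
width: 85.2
tool_pos: [595.1, -34.8, 84.7]
orientation: [0.0, 0.759, 0.651, 0.0]
contact_force: [0.4, -0.5, -0.4]
width: 85.4
t9.93 tcp [595.1 -34.8  84.7] head -8.7 q7 0.05 F [ 0.4 -0.5 -0.4] w 85.4
phi -96.2 r 40.5
[[0.5,-0.17,-0.07,7.1],[0.51,0.04,0.0,7.1],[0.5,0.1,0.0,7.1],[0.49,0.16,0.0,7.1],[0.46,0.22,0.0,7.1],[0.43,0.27,0.0,7.1],[0.4,0.32,0.0,7.1]]
```

```bash

python3 -m handwheel '[[[0,0,0,0],[0,0,0,0],[0,0,0,0],[0,0,0,0],[0,0,0,0]]]' -0.435 |tail -2
python3 -m handwheel '[[[0.5,-0.17,0,7.1],[0.51,0.04,0,7],[0.5,0.1,0,7],[0.49,0.16,0,7],[0.46,0.22,0,7],[0.43,0.27,0,7],[0.4,0.32,0,7],[0,0,0,0]]]' >/dev/null
python3 -c "
from h import *;rows(90)"
```

```text
width: 25.5
gripper_force: 2.1
t11.02 tcp [627.  -27.7  84.2] head 40.5 q7 0.67 F [-2.2 -1.6  1. ] w 24.1
phi -50.4 r 43.1
[[0.31,0.43,-0.02,6.1],[0.33,0.39,0.0,7.0],[0.28,0.43,0.0,7.0],[0.22,0.46,0.0,7.0],[0.17,0.49,0.0,7.0],[0.11,0.5,0.0,7.0],[0.04,0.51,0.0,7.0]]
```

```bash

python3 -m handwheel '[[[0.31,0.43,0,6.1],[0.33,0.39,0,7],[0.28,0.43,0,7],[0.22,0.46,0,7],[0.17,0.49,0,7],[0.11,0.5,0,7],[0.04,0.51,0,7],[0,0,0,0]]]' >/dev/null
python3 -c "
from h import *;rows(90,5);d=grab('top');cv2.imwrite('pics/t5.png',cv2.resize(d['img'][240:290,355:425,::-1],None,fx=10,fy=10,interpolation=cv2.INTER_CUBIC))"
```

```text
t11.68 tcp [642.4   4.7  84.3] head 88.5 q7 1.27 F [ 0.6 -2.4 -0.6] w 24.4
phi -1.0 r 42.9
[[-0.11,0.51,-0.03,7.1],[-0.08,0.51,0.0,7.1],[-0.15,0.49,0.0,7.1],[-0.2,0.47,0.0,7.1],[-0.26,0.44,0.0,7.1]]
```

View pics/t5.png

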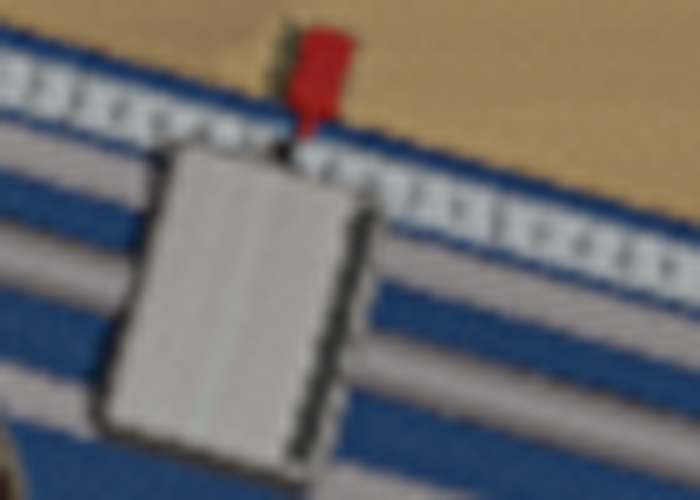

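Nose at (307,132), pointer tip at about (285,150): some 3.5 mm past. I'll add 35° (2.3 mm) before reversing.

```bash

python3 -m handwheel '[[[-0.11,0.51,0,7.1],[-0.08,0.51,0,7.1],[-0.15,0.49,0,7.1],[-0.2,0.47,0,7.1],[-0.26,0.44,0,7.1],[0,0,0,0],[0,0,0,0]]]' >/dev/null
cat > m.py <<'E'
from h import *
import sys
def meas(f=None):
    d=grab("top");im=d["img"][240:290,355:425].astype(float)
    g=cv2.resize(im.astype(np.uint8),None,fx=10,fy=10,interpolation=cv2.INTER_CUBIC)
    if f: cv2.imwrite("pics/"+f,g[:,:,::-1])
    return d
def pm(d,nose,ptr,z=42):
    a=-.2728;c=lambda p:np.array([355+(p[0]+.5)/10-.5,240+(p[1]+.5)/10-.5])
    n=px2w(d,*c(nose),z)[:2];p=px2w(d,*c(ptr),38)[:2]
    e=np.array([-np.sin(a),np.cos(a)]);print("past mark mm %.2f"%((p-n)@e))
E
python3 - <<'E'
from m import *
d=meas()
for n,p in[((307,132),(312,160)),((307,132),(285,150))]: pm(d,n,p)
rows(90,7,-7.0)
# template shift of the carriage between the two saved pictures is worked on the live one
a=cv2.imread("pics/t5.png");b=cv2.resize(d['img'][240:290,355:425,::-1],None,fx=10,fy=10,interpolation=cv2.INTER_CUBIC)
for n,(x0,y0,x1,y1) in {"carr":(90,140,370,490),"clip":(280,20,360,130)}.items():
    r=cv2.matchTemplate(b,a[y0:y1,x0:x1],cv2.TM_CCOEFF_NORMED);_,v,_,l=cv2.minMaxLoc(r);print(n,v,l[0]-x0,l[1]-y0)
E
```

```text
past mark mm -3.09
past mark mm 3.41
t12.37 tcp [634.6  29.8  84.4] head 123.7 q7 1.72 F [ 1.1 -1.6 -1.5] w 24.2
phi 34.7 r 42.6
[[0.21,-0.47,-0.04,-6.0],[0.21,-0.47,0.0,-7.0],[0.15,-0.49,0.0,-7.0],[0.09,-0.5,0.0,-7.0],[0.03,-0.51,0.0,-7.0],[-0.03,-0.51,0.0,-7.0],[-0.1,-0.5,0.0,-7.0]]
carr 0.9877920150756836 -10 -3
clip 0.998382568359375 0 0
```

Now about 5.7 mm past, with the clip unmoved. Winding clockwise.

```bash

python3 -m handwheel '[[[0.21,-0.47,0,-6],[0.21,-0.47,0,-7],[0.15,-0.49,0,-7],[0.09,-0.5,0,-7],[0.03,-0.51,0,-7],[-0.03,-0.51,0,-7],[-0.1,-0.5,0,-7],[0,0,0,0]]]' >/dev/null
python3 -c "
from m import *
rows(90,7,-7.0)"
```

```text
t13.03 tcp [640.1  -1.7  84.7] head 75.8 q7 1.11 F [ 0.5  2.4 -1. ] w 24.0
phi -10.0 r 41.2
[[-0.04,-0.51,-0.07,-2.9],[-0.18,-0.48,0.0,-7.0],[-0.24,-0.45,0.0,-7.0],[-0.29,-0.42,0.0,-7.0],[-0.34,-0.38,0.0,-7.0],[-0.38,-0.34,0.0,-7.0],[-0.42,-0.29,0.0,-7.0]]
```

```bash

python3 -m handwheel '[[[-0.04,-0.51,0,-4],[-0.18,-0.48,0,-7],[-0.24,-0.45,0,-7],[-0.29,-0.42,0,-7],[-0.34,-0.38,0,-7],[-0.38,-0.34,0,-7],[-0.42,-0.29,0,-7],[0,0,0,0]]]' >/dev/null
python3 -c "
from m import *
rows(90,7,-7.0)"
```

```text
t13.70 tcp [621.5 -31.7  84.7] head 30.0 q7 0.54 F [ 1.3  1.7 -1.3] w 24.3
phi -59.4 r 43.2
[[-0.52,-0.13,-0.07,-6.4],[-0.48,-0.18,0.0,-7.0],[-0.5,-0.12,0.0,-7.0],[-0.51,-0.05,0.0,-7.0],[-0.51,0.01,0.0,-7.0],[-0.51,0.07,0.0,-7.0],[-0.5,0.13,0.0,-7.0]]
```

```bash

python3 -m handwheel '[[[-0.52,-0.13,0,-6.4],[-0.48,-0.18,0,-7],[-0.5,-0.12,0,-7],[-0.51,-0.05,0,-7],[-0.51,0.01,0,-7],[-0.51,0.07,0,-7],[-0.5,0.13,0,-7],[0,0,0,0]]]' >/dev/null
cat >> m.py <<'E'
def shift(d):
    a=cv2.imread("pics/t5.png");b=cv2.resize(d['img'][240:290,355:425,::-1],None,fx=10,fy=10,interpolation=cv2.INTER_CUBIC)
    for n,(x0,y0,x1,y1) in {"carr":(170,140,390,330),"low":(90,300,310,490),"clip":(280,20,360,130)}.items():
        r=cv2.matchTemplate(b,a[y0:y1,x0:x1],cv2.TM_CCOEFF_NORMED);_,v,_,l=cv2.minMaxLoc(r);dx,dy=l[0]-x0,l[1]-y0
        print(n,"%.3f"%v,dx,dy,"-> past mark %.2f"%(3.41-(dx*.963+dy*.27)*.218))
E
python3 -c "
from m import *
rows(90,4,-6.0);shift(meas())"
```

```text
t14.37 tcp [586.2 -35.5  84.8] head -18.2 q7 -0.08 F [ 1.3 -1.  -1.2] w 23.9
phi -108.0 r 43.1
[[-0.38,0.26,-0.08,-5.7],[-0.39,0.2,0.0,-6.0],[-0.37,0.24,0.0,-6.0],[-0.34,0.28,0.0,-6.0]]
carr 0.980 8 2 -> past mark 1.61
low 0.997 9 2 -> past mark 1.40
clip 0.998 0 0 -> past mark 3.41
```

```bash

python3 -m handwheel '[[[-0.38,0.26,0,-5.7],[-0.39,0.2,0,-6],[-0.37,0.24,0,-6],[-0.17,0.14,0,-3],[0,0,0,0],[0,0,0,0]]]' >/dev/null
python3 -c "
from m import *
rows(90,2,-4.0);shift(meas('t6.png'))"
```

```text
t14.92 tcp [573.3 -27.9  84.8] head -38.8 q7 -0.35 F [ 1.6 -2.3 -0.1] w 24.0
phi -128.2 r 42.4
[[-0.2,0.22,-0.08,-3.4],[-0.21,0.2,0.0,-4.0]]
carr 0.964 14 4 -> past mark 0.24
low 0.994 15 4 -> past mark 0.03
clip 0.998 0 0 -> past mark 3.41
```

View pics/t6.png

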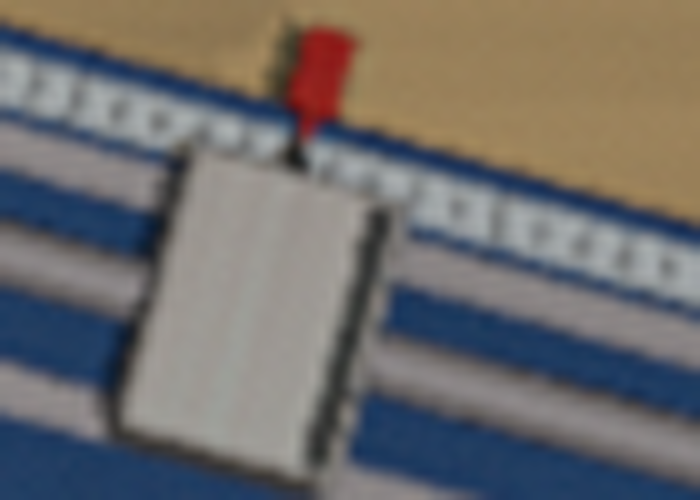

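Pointer tip is at about (298,150) against the nose at (307,132), which puts it level within about 0.3 mm. I'll nudge 3° more, let go and rise clear.

```bash

python3 -m handwheel '[[[-0.16,0.17,0,-3],[0,0,0,0],[0,0,0,0]]]' >/dev/null
python3 -m handwheel '[[[0,0,0,0],[0,0,0,0],[0,0,0,0],[0,0,0,0],[0,0,0,0]]]' 1 |tail -2
python3 -m handwheel '[[[0,0,1.5,0],[0,0,3,0],[0,0,3,0],[0,0,1.5,0],[0,0,0,0],[0,0,0,0],[0,0,0,0]]]' >/dev/null
python3 -c "
from m import *
s,h=st();shift(meas())
t=np.array([563.2,-124.5])+np.array([.2694,.963])*-100
print(t,t-s['tool_pos'][:2],-15.6-h)"
```

```text
width: 82.4
gripper_force: 0.0
t16.22 tcp [570.  -25.2 173.5] head -42.0 q7 -0.45 F [-0.   0.3  0.5] w 85.5
carr 0.962 14 4 -> past mark 0.24
low 0.994 16 5 -> past mark -0.24
clip 0.998 0 0 -> past mark 3.41
[ 536.26 -220.8 ] [ -33.74277874 -195.5628698 ] 26.4310189432874
```

```bash

python3 -m handwheel '[[[-0.5,-2.8,0,4],[-0.5,-2.8,0,4],[-0.5,-2.8,0,4],[-0.5,-2.8,0,4],[-0.5,-2.8,0,4],[-0.5,-2.8,0,4],[-0.37,-2.76,0,2.4],[0,0,0,0]]]' -1 >/dev/null
python3 -m handwheel '[[[0,0,-2,0],[0,0,-2.5,0],[0,0,-2,0],[0,0,-0.6,0],[0,0,0,0],[0,0,0,0]]]' >/dev/null
python3 -c "
from m import *
s,h=st();d=grab('top','t7.png',(330,220,460,320),6);shift(d)
p=np.array(s['tool_pos'][:2])-[563.2,-124.5];print('unit',p@[.963,-.2694],p@[.2694,.963])"
```

```text
t17.43 tcp [ 537.3 -221.2  103.2] head -15.7 q7 0.29 F [0.3 0.3 0.4] w -0.2
carr 0.922 15 5 -> past mark -0.03
low 0.975 16 4 -> past mark -0.18
clip 0.888 4 1 -> past mark 2.51
unit 1.0698199024813986 -100.14400161285776
```

View pics/t7.png

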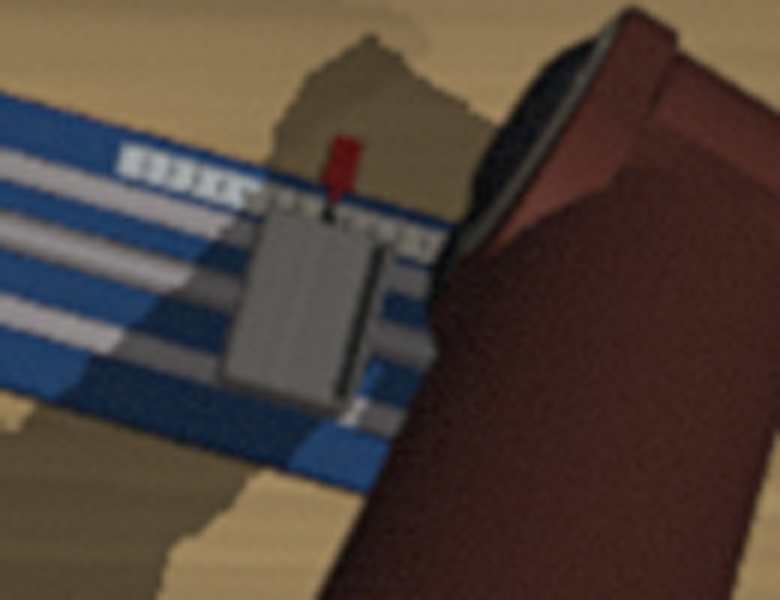

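The pointer (328,215) sits level with the nose (335,200), and the tool is clear behind the carriage. Lowering and approaching.

```bash

python3 -m handwheel '[[[0,0,-1.2,0],[0,0,-1.2,0],[0,0,-1.1,0],[0,0,-0.6,0],[0,0,-0.4,0],[0,0,0,0]]]' |grep -A4 tool_pos
python3 -m handwheel '[[[0.09,0.32,0,0],[0.09,0.32,0,0],[0.08,0.29,0,0],[0.08,0.29,0,0],[0.05,0.19,0,0],[0,0,0,0],[0,0,0,0]]]' |grep -A4 tool_pos
python3 -m handwheel '[[[0.03,0.1,0,0],[0,0,0,0]]]' |grep -A4 tool_pos
```

```text
tool_pos: [537.1, -221.2, 58.1]
orientation: [-0.0, 0.797, 0.604, -0.0]
contact_force: [-0.4, 0.5, -0.8]
width: 0.2
gripper_force: 0.0
tool_pos: [541.3, -207.0, 58.6]
orientation: [0.0, 0.797, 0.604, 0.0]
contact_force: [-0.4, -0.4, -0.1]
width: -0.1
gripper_force: 0.0
tool_pos: [541.5, -206.2, 58.5]
orientation: [-0.0, 0.797, 0.604, -0.0]
contact_force: [-0.8, 1.1, -0.4]
width: 0.1
gripper_force: 0.0
```

```bash

python3 -m handwheel '[[[0.03,0.1,0,0],[0.03,0.1,0,0],[0.03,0.1,0,0],[0,0,0,0]]]' |grep -E "tool_pos|contact"
python3 -m handwheel '[[[0.02,0.08,0,0],[0,0,0,0]]]' |grep -E "tool_pos|contact"
```

```text
tool_pos: [542.5, -202.8, 58.5]
contact_force: [-0.3, -0.3, -0.5]
tool_pos: [542.6, -202.2, 58.5]
contact_force: [-0.5, -0.6, 0.7]
```

```bash

python3 -m handwheel '[[[0.03,0.1,0,0],[0,0,0,0]]]' |grep -E "tool_pos|contact"
python3 -m handwheel '[[[0.02,0.05,0,0],[0,0,0,0]]]' |grep -E "tool_pos|contact"
```

```text
tool_pos: [543.0, -201.1, 58.5]
contact_force: [0.1, 1.2, -0.8]
tool_pos: [543.1, -200.8, 58.5]
contact_force: [-0.4, -0.5, -0.4]
```

```bash

python3 -m handwheel '[[[0.02,0.05,0,0],[0,0,0,0]]]' |grep -E "tool_pos|contact"
```

```text
tool_pos: [543.3, -200.3, 58.5]
contact_force: [-0.5, -0.2, -0.5]
```

```bash

python3 -m handwheel '[[[0.02,0.05,0,0],[0,0,0,0]]]' |grep -E "tool_pos|contact"
python3 -m handwheel '[[[0.01,0.05,0,0],[0,0,0,0]]]' |grep -E "tool_pos|contact"
```

```text
tool_pos: [543.4, -200.1, 58.5]
contact_force: [1.0, -0.3, 0.5]
tool_pos: [543.4, -200.1, 58.5]
contact_force: [-0.4, -1.4, 0.1]
```

```bash

python3 -m handwheel '[[[0.02,0.05,0,0],[0,0,0,0]]]' |grep -E "tool_pos|contact"
python3 -m handwheel '[[[0.01,0.05,0,0],[0,0,0,0]]]' |grep -E "tool_pos|contact"
```

```text
tool_pos: [543.4, -200.0, 58.5]
contact_force: [-1.1, -2.3, -0.7]
tool_pos: [543.4, -200.0, 58.5]
contact_force: [-1.1, -5.6, -0.4]
```

Contact is made and the force is building gently.

```bash

python3 -m handwheel '[[[0.01,0.05,0,0],[0,0,0,0]]]' |grep -E "tool_pos|contact"
```

```text
tool_pos: [543.4, -200.0, 58.6]
contact_force: [-1.6, -6.2, -0.2]
```

```bash

python3 -m handwheel '[[[0.01,0.04,0,0],[0,0,0,0]]]' |grep -E "tool_pos|contact"
```

```text
tool_pos: [543.4, -200.0, 58.6]
contact_force: [-2.8, -5.6, -1.0]
```

```bash

python3 -m handwheel '[[[0.01,0.05,0,0],[0,0,0,0]]]' |grep -E "tool_pos|contact"
```

```text
tool_pos: [543.4, -200.0, 58.6]
contact_force: [-1.5, -7.5, -1.2]
```

```bash

python3 -m handwheel '[[[0.01,0.05,0,0],[0,0,0,0]]]' |grep -E "tool_pos|contact"
```

```text
tool_pos: [543.4, -200.0, 58.6]
contact_force: [-2.2, -7.0, -0.4]
```

```bash

python3 -m handwheel '[[[0.02,0.06,0,0],[0,0,0,0]]]' |grep -E "tool_pos|contact"
python3 -m handwheel '[[[0.01,0.04,0,0],[0,0,0,0],[0,0,0,0]]]' |grep -E "tool_pos|contact"
python3 -m handwheel '[[[0,0,0,0],[0,0,0,0],[0,0,0,0]]]' |grep -E "tool_pos|contact"
python3 -c "
from m import *
st();meas('t8.png')"
```

```text
tool_pos: [543.4, -199.9, 58.6]
contact_force: [-2.5, -7.4, -2.0]
tool_pos: [543.4, -199.9, 58.6]
contact_force: [-2.4, -8.9, -1.7]
tool_pos: [543.4, -199.9, 58.6]
contact_force: [-2.3, -8.7, -1.1]
t21.73 tcp [ 543.4 -199.9   58.6] head -15.8 q7 0.27 F [-2.3 -8.7 -1.1] w 0.0
```

View pics/t8.png

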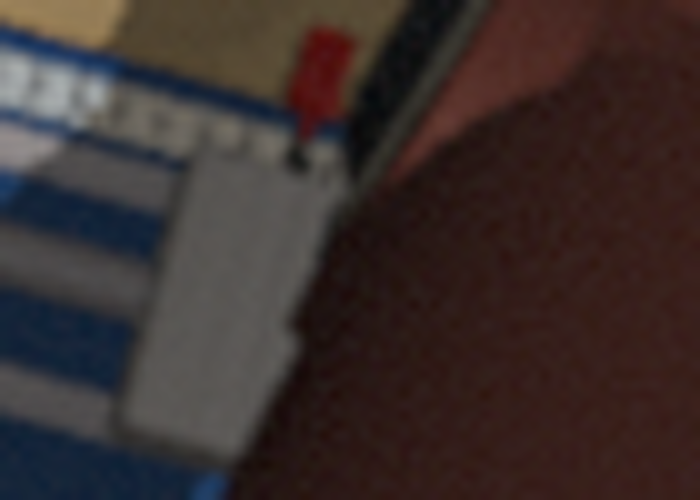

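At 9 N the carriage holds: pointer (298,150), nose (307,132), both unchanged. Now I'll back off and come away.

```bash

python3 -m handwheel '[[[-0.05,-0.2,0,0],[-0.13,-0.48,0,0],[-0.27,-0.96,0,0],[-0.27,-0.96,0,0],[0,0,0,0],[0,0,1.5,0],[0,0,3,0]]]' >/dev/null
python3 -m handwheel '[[[0,0,3,0],[0,0,3,0],[-1,-2,1,0],[-1,-3,0,0],[-1,-3,0,0],[-1,-2,0,0],[0,0,0,0],[0,0,0,0]]]' >/dev/null
python3 -c "
from m import *
st();shift(meas('t9.png'))"
```

```text
t23.03 tcp [ 496.3 -322.9  173.6] head -15.9 q7 0.44 F [-1.   0.6  0. ] w -0.3
carr 0.962 14 4 -> past mark 0.24
low 0.994 16 5 -> past mark -0.24
clip 0.998 0 0 -> past mark 3.41
```

View pics/t9.png

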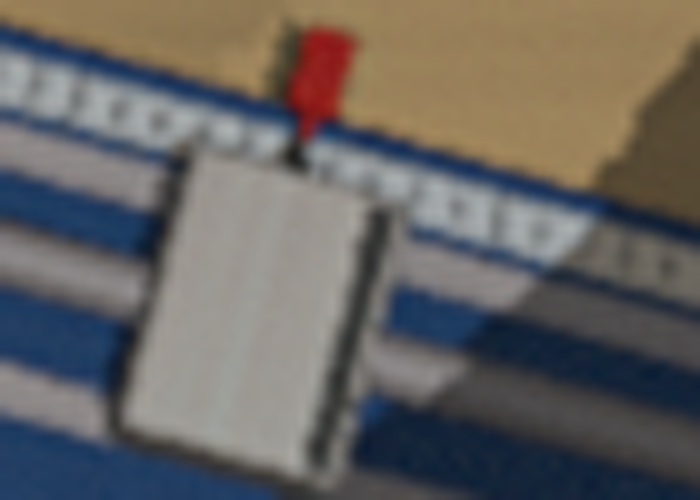

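The pointer (298,150) is still level with the nose (307,132), the clip hasn't moved and the arm is clear. Handing in.

```bash
python3 -c "
from workcell import ctrl
print(ctrl.sign_off())"
```

```text
the job is handed in; nothing more can be done
None
```

I wound the stop slide about 5.7 mm past the mark and back level with it (within about 0.5 mm by the camera), it held under a 9 N press, and I handed the job in with the arm clear; no verdict was returned.

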